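# Set a stretcher bar against the flip stop

## Task

Flip the fence's hinged stop arm fully down into the path, then push the wooden stretcher bar flush along the fence and slide it against the stop's sprung buffer, leaning on it with a push of about 12 N for a good second. Feel for the buffer, because its screw is set differently each time, and never load the stop with more than 22 N. Then ease off and leave the bar resting against the buffer and flush to the fence with the arm still down, and leave the ink bottle, tape roll and paint tube where they are.

Things in the scene. Friction and masses are not known exactly. Their poses are not given: they have to be found in the camera images.
- fixture: Fixed grey deck, top 12 mm above the table, aluminium fence on its far edge. Origin: z = 0, under the middle of the fence's working face. x: from deck to fence, y: along the fence. Fence face at x = 0, fence x 0 to 24 mm, top z = 50 mm; deck x -85 to +28, y -215 to +215 mm. The bar lies in front of the fence (x < 0) and has to travel towards +y.
- stop_mount: Dark steel flip stop clamped on the fence, fixed, axes parallel to the fixture's; its place along the fence varies. Origin: on the fence's face plane at z = 0, mid-stop. Hinge ears reach y = +-22 mm, z = 70 mm; clamp knob to x = +47 mm. It carries the hinged stop arm: aluminium, 18 mm wide (y +-9), 10 mm thick, reaching 67 mm from the hinge line, with a foot on its underside.
- stop_hinge (a point): Middle of the stop arm's hinge line, which runs along the fixture's y: at x = +12 mm, z = 60 mm in the stop_mount frame.
- flip_arm (a joint): Angle of the stop arm in rad: 0 = fully down (arm level, pointing to -x, its upper face at z = 65 mm; a hard stop), 1.57 = straight up, up to 1.9 = leaning back over the fence; it starts raised. The hinge is stiff (0.12 N m) and stays where it is left.
- flip_arm_end (a point): Point on the arm's upper (when raised: rear, +x) face, 62 mm from the hinge line, in the middle of its width.
- stop_foot (a point): Point on the -y face of the arm's foot (block 16 mm thick in y, 40 mm wide; with the arm down x = -45 to -5 mm, bottom z = 16 mm) where an adjusting screw stands out to -y, ending in a sprung black rubber disc, 17 mm wide. Disc end is 16 to 30 mm from this point: set anew each run, not measured. It gives 1 mm per 4 N (2.5 N more while moving at 10 mm/s), solid after 6.5 mm.
- bar: Loose pale wooden stretcher bar 50 (x) x 200 (y) x 22 mm, about 0.3 kg, lying on the deck a little away from and askew to the fence. Origin: centre of its underside; y along its length, its +y end faces the stop; flush to the fence its centre is 25 mm from the fence's face. It slides with 1 to 3 N of friction.
- ink_bottle: Bystander: small black dropper bottle, 25 mm wide, 80 mm tall, standing on the table; origin at the centre of its underside.
- tape_roll: Bystander: roll of masking tape, 94 mm across, 25 mm tall, lying on the table; origin at the centre of its underside.
- paint_tube: Bystander: paint tube 116 mm long, 34 mm tall, lying on the table; origin at the centre of its underside.
Not all that is in view belongs to the job. What is shaped like the bar but pink is not meant.

How it is judged:
On the way, in this order (a step that is already met when the one before it is completed fails the run):
1. the stop arm is fully down (value of joint flip_arm below 0.05 rad), for 0.2 s.
2. the bar is pressed against the lowered stop with 6 to 22 N for half a second (contact force between bar and stop_mount above 6 N and value of joint flip_arm below 0.05 rad), for 0.5 s.
At the end, for the whole second after the job is handed in: The stop arm is down (within 0.05 rad); the bar lies flat on the deck, at rest, touching the stop's buffer, its side within 3 mm of the fence and parallel to it within 0.025 rad (value of joint flip_arm below 0.05 rad and contact force between bar and stop_mount above 0.05 N and x of bar in the frame of fixture above -0.028 m and z of bar in the frame of fixture below 0.015 m and angle between the y axis of bar and the y axis of fixture, either way round below 0.025 rad and angle between bar's own z axis and vertical below 0.03 rad and linear speed of bar below 0.01 m/s).
It fails at once if the stop is loaded by the bar with more than 22 N (contact force between bar and stop_mount above 22 N).
It fails at once if the ink bottle is moved or tipped (distance of ink_bottle from where it was at the start of the episode above 0.02 m or angle between ink_bottle's own z axis and vertical above 0.5 rad).
It fails at once if the tape roll is moved (distance of tape_roll from where it was at the start of the episode above 0.02 m).
It fails at once if the paint tube is moved (distance of paint_tube from where it was at the start of the episode above 0.02 m).
It also fails if it takes over 64 s, if anything falls off the work surface, if the arm or the gripper's body presses on something with over 40 N, if the wrist force passes 120 N, or if a joint passes its speed limit or range.

## Robot

A 6-joint arm with a two-finger parallel gripper is mounted at the origin on the work surface; the furniture and walls round the work are solid. World frame = base frame: x ahead of the robot, y to its left, z up, the work surface at z = 0. Lengths are in m, angles in rad, forces in N, time in s.
With the tool pointing down it reaches from about 0.275 to 0.75 m from the base axis. Payload 10.2 kg.
Tool frame: the origin (TCP) lies midway between the tips of the shut fingers; the grasp point (between the pads) lies 19 mm behind it; z points along the fingers, x is the direction in which the jaws open and shut, and the axes are right-handed (so a half turn about z gives the same grasp; the last joint's range is limited). The gripper opens to 88 mm and grips with 3 to 60 N. Pads are 18 mm wide; open, the fingers measure 123 mm over their backs; the gripper's body (75 mm by 187 mm) begins 45 mm behind the grasp point.
Start: joints at [1.099, 0.313, 1.498, -0, 1.331, -0.223], TCP at [0.129, 0.509, 0.239] pointing down, gripper open.
Joint ranges: [-2.94, 2.94], [-0.97, 2.17], [0.19, 2.56], [-1.23, 4.37], [0.02, 3.11], [-2.88, 2.88]. Speed limits (rad/s): [2.39, 2.39, 3.01, 3.14, 3.14, 3.14].

## Interface

Orientations are given as a rotation vector (axis times angle).
In Python, from workcell import bot gives the robot as it stands. The module is installed in compiled form; this text tells all that it offers.
- The arm moves only by the tool arm_command, never from a script. Its argument "series" is one flat list of numbers, 4 for each row, row after row: the shift along the tool's x, y, z in cm, then the turn about the tool's z in rad. A call has 1 to 12 rows; each row is the pose to reach, as a shift and turn from the pose commanded when the call began, along the tool's axes at that moment; what a row does not reach only later rows make up. A row lasts 1/10 s, in which the tool goes at most 50 mm and 8.59 degrees, less where a joint would pass 70% of its speed; a pose out of reach is approached as far as the arm can. A call with a gripper value outside its range is refused whole. "claw" is the gripper command: -1 is shut, 1 is fully open, values between are in proportion, set as the call begins (left out, the last holds). The fingers move at their own pace and stop on an object; "newtons" is the grip in N (left out, the last holds). Time passes only in rows, so rows that repeat a pose let the fingers close. It gives the time, the measured TCP pose, the force and the opening at its end, in the units of the state.
- bot.observe(): the state, without advancing time (a new reading comes with each control period).
- bot.snapshot(name): name is "scene" or "top" or "wrist"; returns the picture (420x560x3 uint8, red, green, blue); there is no depth.
- bot.get_calibration(name): a dict with "K" (3x3 intrinsics, pixels), "dist_coeffs" ([k1, k2, p1, p2, k3] as OpenCV has them; the pictures are not rectified), "T" (4x4, takes a point from camera to world coordinates). Camera axes: x right, y down, z forward; pixel columns grow to the right and rows downward; lengths in m; the calibration is good to about 2 mm. A picture is of the moment at which its call begins: read the wrist's pose just before it. get_calibration takes no time and is no camera call; for the wrist camera it gives the pose at the moment of the call.
- bot.job_done(): hands the job in, once; it reports no verdict.
Trained networks look in the newest picture that a camera, given by its name, has taken for a name from the list of things; names that differ only in an ending like _2 or _b are one class to them, and where a whole thing is asked for, a point or a joint stands for the part that bears it (a point fixed in the world has none). Each returns a list of dicts, best first, with "confidence" (0 to 1); they miss things now and then, are a little off and sometimes report something else, mostly with a low value. They report only what shows in the picture. A call takes as long as a camera call. They do not tell look-alikes from the thing itself.
- bot.outline_of(query, camera): "mask" (420x560 bool, what is visible of it) and "rect" ([left, top, width, height] in pixels, round what is visible of it).
- bot.mark_of(query, camera): "location" ([column, row] in pixels: a listed point, or the origin of a listed thing).
The state is a dict: "time_s": time; "q": joint angles; "joint_velocities": joint speeds; "joint_efforts": joint torques, N m; "eef_pos": TCP position; "tool_rot": TCP orientation; "contact_force": force on the tool from outside, world axes, zero at the start; "wrist_torque": the same for the moment, N m; "width": opening from 0.0 (shut) to 1.0 (fully open).
Only numpy, scipy, OpenCV 4.12 (cv2) and the standard library are available. Lean on these libraries where they do the work, as an engineer would, in place of code of your own. Each camera call takes 0.05 s, during which the arm holds its last target.

## Working session

There is one attempt and no reset: what is moved stays moved. The work goes in short steps, Python scripts to look and compute and a tool call to move; the robot and the scene stay as the last step left them, time stands still between calls to the robot, and variables do not carry over. Pictures are saved under pics/ and viewed, and the job is handed in when it is done.

Besides the shell and the picture viewer there is one more tool, called by a JSON object that holds its "op" and its "data". arm_command: Moves the arm, as the interface text tells. Its arguments: {"type":"object","properties":{"series":{"type":"array"},"claw":{"type":"number"},"newtons":{"type":"number"}},"required":["series"]}

```bash
mkdir -p pics
cat > h.py <<'E'
import numpy as np, cv2
from workcell import bot
def snap(n,f):
    im=bot.snapshot(n); cv2.imwrite('pics/'+f,cv2.cvtColor(im,cv2.COLOR_RGB2BGR)); return im
def ray(n,px):
    c=bot.get_calibration(n);K=np.array(c['K']);d=np.array(c['dist_coeffs']);T=np.array(c['T'])
    u=cv2.undistortPoints(np.array([[px]],float),K,d)[0,0]
    return T[:3,3],T[:3,:3]@np.array([u[0],u[1],1])
def atz(n,px,z):
    o,d=ray(n,px); return o+d*(z-o[2])/d[2]
def proj(n,P):
    c=bot.get_calibration(n);K=np.array(c['K']);d=np.array(c['dist_coeffs']);T=np.linalg.inv(np.array(c['T']))
    r,_=cv2.Rodrigues(T[:3,:3]); return cv2.projectPoints(np.atleast_2d(np.array(P,float)),r,T[:3,3],K,d)[0][:,0]
E
python3 - <<'E'
from h import *
np.set_printoptions(precision=4,suppress=True)
print(bot.observe())
for n in ['scene','top']:
    snap(n,n+'0.png')
    for q in ['fixture','stop_mount','stop_hinge','flip_arm_end','stop_foot','bar','ink_bottle','tape_roll','paint_tube']:
        print(n,q,[(np.round(r['location']).tolist(),round(r['confidence'],2)) for r in bot.mark_of(q,n)])
E
```

```text
{'time_s': 0.0, 'q': array([ 1.0986,  0.3134,  1.4984,  0.    ,  1.331 , -0.2234]), 'joint_velocities': array([ 0.0027, -0.0007, -0.0011, -0.0005,  0.0007, -0.0001]), 'joint_efforts': array([ -0.0001, -40.2212, -25.2268,   0.0694,   0.0353,  -0.0001]), 'eef_pos': array([0.1292, 0.5086, 0.2382]), 'tool_rot': array([ 2.4795,  1.9283, -0.0018]), 'contact_force': array([0.6695, 0.6546, 0.4793]), 'wrist_torque': array([-0.0144, -0.002 , -0.0315]), 'width': 1.001913768810384}
scene fixture [([277.0, 234.0], 0.79)]
scene stop_mount []
scene stop_hinge [([246.0, 207.0], 0.73)]
scene flip_arm_end [([243.0, 179.0], 0.62)]
scene stop_foot [([237.0, 197.0], 0.61), ([365.0, 286.0], 0.22)]
scene bar [([302.0, 243.0], 0.96), ([444.0, 290.0], 0.67)]
scene ink_bottle [([366.0, 286.0], 0.57)]
scene tape_roll [([162.0, 239.0], 0.55)]
scene paint_tube [([306.0, 273.0], 0.82)]
top fixture [([253.0, 189.0], 0.94), ([308.0, 245.0], 0.65)]
top stop_mount [([204.0, 188.0], 0.93)]
top stop_hinge [([200.0, 182.0], 0.68)]
top flip_arm_end [([201.0, 173.0], 0.85)]
top stop_foot [([200.0, 188.0], 0.52)]
top bar [([407.0, 227.0], 0.81), ([289.0, 203.0], 0.75)]
top ink_bottle [([356.0, 244.0], 0.61)]
top tape_roll [([148.0, 250.0], 0.91)]
top paint_tube [([309.0, 247.0], 0.88), ([206.0, 190.0], 0.68)]
```

View pics/scene0.png

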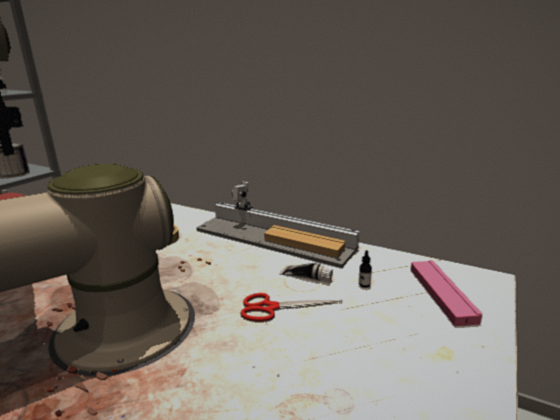

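View pics/top0.png

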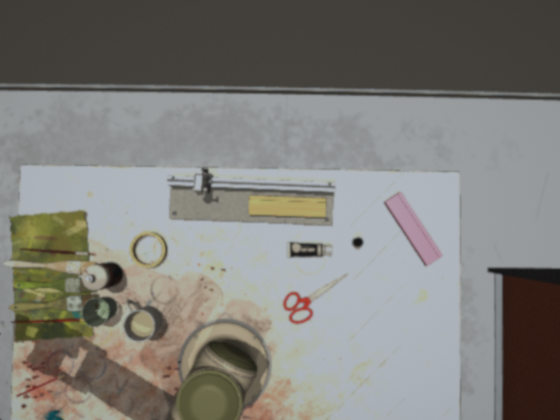

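The stretcher bar candidates in the top view are the yellow-wooden one at (289,206), on the deck, and the pink one at (412,228), on the table. The wooden one is the bar. Next I measure and check it in a crop.

Run:
```python
from h import *
np.set_printoptions(precision=4,suppress=True)
im=snap('top','top1.png')
cv2.imwrite('pics/top1c.png',cv2.cvtColor(cv2.resize(im[160:270,120:380],None,fx=3,fy=3,interpolation=cv2.INTER_CUBIC),cv2.COLOR_RGB2BGR))
print(bot.get_calibration('top')['T'], bot.get_calibration('top')['K'])
print('wrist',bot.get_calibration('wrist')['T'])
for q,z in [('fixture',0),('stop_mount',0),('bar',0.012),('ink_bottle',0),('tape_roll',0),('paint_tube',0)]:
    for r in bot.mark_of(q,'top'): print(q,atz('top',r['location'],z),r['confidence'])
for r in bot.outline_of('bar','top'):
    m=r['mask'].astype(np.uint8); c=max(cv2.findContours(m,0,1)[0],key=cv2.contourArea)
    b=cv2.boxPoints(cv2.minAreaRect(c)); print('bar',r['confidence']); 
    for p in b: print(p,atz('top',p,0.034))
for r in bot.outline_of('fixture','top')[:1]:
    m=r['mask'].astype(np.uint8); c=max(cv2.findContours(m,0,1)[0],key=cv2.contourArea)
    b=cv2.boxPoints(cv2.minAreaRect(c)); print('fix')
    for p in b: print(p,atz('top',p,0.012))
```

```text
[[ 0.0153 -0.9984  0.0538  0.3421]
 [-0.9998 -0.0158 -0.0092 -0.1348]
 [ 0.0101 -0.0536 -0.9985  1.2374]
 [ 0.      0.      0.      1.    ]] [[467.7102   0.     283.1933]
 [  0.     467.7102 210.2407]
 [  0.       0.       1.    ]]
wrist [[ 0.2464  0.9194  0.3064  0.0499]
 [ 0.9692 -0.2345 -0.0758  0.5286]
 [ 0.0022  0.3157 -0.9489  0.3858]
 [ 0.      0.      0.      1.    ]]
fixture [ 0.4575 -0.0614  0.    ] 0.95
fixture [ 0.3303 -0.3431  0.    ] 0.19
stop_mount [0.4571 0.0612 0.    ] 0.92
bar [ 0.4176 -0.1571  0.012 ] 0.83
bar [ 0.3702 -0.4804  0.012 ] 0.63
ink_bottle [ 0.3224 -0.344   0.    ] 0.5
tape_roll [0.2967 0.2092 0.    ] 0.85
paint_tube [0.4812 0.0722 0.    ] 0.68
paint_tube [ 0.3137 -0.2164  0.    ] 0.61
bar 0.94
[248.5123 215.0718] [ 0.393  -0.0569  0.034 ]
[249.0873 194.9454] [ 0.445  -0.0574  0.034 ]
[326.1672 197.1476] [ 0.4425 -0.2565  0.034 ]
[325.5922 217.2741] [ 0.3905 -0.2555  0.034 ]
bar 0.82
[382.1219 202.5088] [ 0.431  -0.4017  0.034 ]
[399.8853 190.7722] [ 0.4622 -0.4479  0.034 ]
[442.848  255.7969] [ 0.2956 -0.5601  0.034 ]
[425.0846 267.5334] [ 0.2648 -0.5138  0.034 ]
fix
[165.6424 220.0852] [0.3774 0.1614 0.012 ]
[167.0988 174.9387] [0.4963 0.161  0.012 ]
[335.2786 180.3638] [ 0.4891 -0.2823  0.012 ]
[333.8222 225.5104] [ 0.3701 -0.2796  0.012 ]
```

View pics/top1c.png

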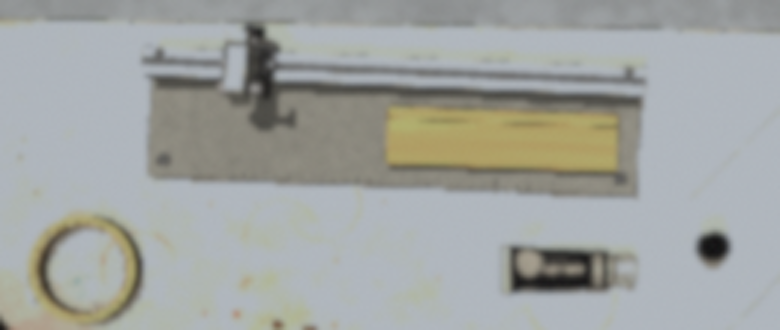

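The enlarged crop confirms the wooden bar on the deck (crop 388-618, 108-172). I move the wrist camera over the fixture for precise measurements.

{"op": "arm_command", "data": {"series": [-12, 9.5, -1.5, -0.06, -25, 19, -3, -0.12, -37, 28.5, -4.5, -0.18, -49, 38, -6, -0.23, -49, 38, -6, -0.23, -49, 38, -6, -0.23, -49, 38, -6, -0.23, -49, 38, -6, -0.23, -49, 38, -6, -0.23, -49, 38, -6, -0.23, -49, 38, -6, -0.23, -49, 38, -6, -0.23], "claw": -1, "newtons": 30}}

```text
time_s: 2.65
eef_pos: [0.3681, -0.0409, 0.297]
tool_rot: [2.242, 2.199, 0.001]
contact_force: [0.7, 0.6, -0.4]
width: 0.007
```

{"op": "arm_command", "data": {"series": [0, 0, 0, 0, 0, 0, 0, 0, 0, 0, 0, 0]}}

```text
time_s: 2.95
eef_pos: [0.3674, -0.0378, 0.2965]
tool_rot: [-2.241, -2.201, -0.0]
contact_force: [-0.2, 0.5, -0.1]
width: 0.01
```

Run:
```python
from h import *
np.set_printoptions(precision=4,suppress=True)
o=bot.observe();print(o['time_s'],o['eef_pos'],o['tool_rot'],o['contact_force'],o['width'])
im=snap('wrist','w0.png')
for q,z in [('fixture',0),('stop_mount',0),('stop_hinge',.06),('flip_arm_end',.12),('stop_foot',.08),('bar',0.012)]:
    for r in bot.mark_of(q,'wrist'): print(q,r['location'],atz('wrist',r['location'],z),r['confidence'])
for r in bot.outline_of('bar','wrist')[:1]:
    m=r['mask'].astype(np.uint8); c=max(cv2.findContours(m,0,1)[0],key=cv2.contourArea)
    b=cv2.boxPoints(cv2.minAreaRect(c)); print('bar',r['confidence']); 
    for p in b: print(p,atz('wrist',p,0.034))
```

```text
2.95 [ 0.3674 -0.0378  0.2965] [-2.241  -2.2014 -0.0002] [-0.213   0.4766 -0.1289] 0.009788760831388332
fixture [261.8, 223.5] [ 0.4603 -0.0625  0.    ] 0.96
stop_mount [354.4, 227.8] [0.4687 0.058  0.    ] 0.81
stop_hinge [366.6, 255.1] [0.4786 0.0611 0.06  ] 0.91
flip_arm_end [374.9, 294.3] [0.4934 0.0571 0.12  ] 0.88
stop_foot [370.4, 254.6] [0.4681 0.0598 0.08  ] 0.72
bar [184.6, 198.4] [ 0.4208 -0.1571  0.012 ] 0.77
bar 0.62
[ 96. 178.] [ 0.3867 -0.2546  0.034 ]
[265. 178.] [ 0.3911 -0.0558  0.034 ]
[265. 222.] [ 0.4452 -0.0575  0.034 ]
[ 96. 222.] [ 0.4419 -0.2646  0.034 ]
```

View pics/w0.png

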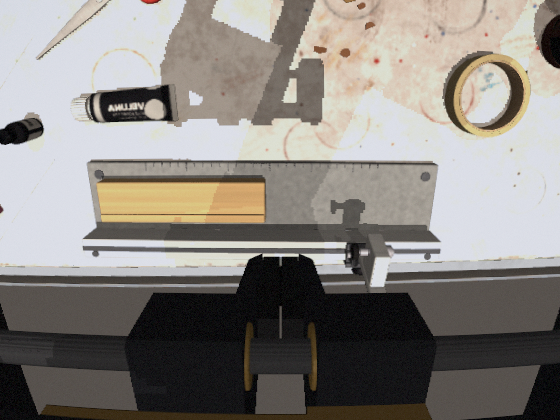

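Run:
```python
from h import *
np.set_printoptions(precision=4,suppress=True)
im=cv2.imread('pics/w0.png')
cv2.imwrite('pics/w0c.png',cv2.resize(im[150:260,75:275],None,fx=4,fy=4,interpolation=cv2.INTER_CUBIC))
cv2.imwrite('pics/w0d.png',cv2.resize(im[150:300,265:445],None,fx=4,fy=4,interpolation=cv2.INTER_CUBIC))
```

```text
(no output)
```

View pics/w0c.png

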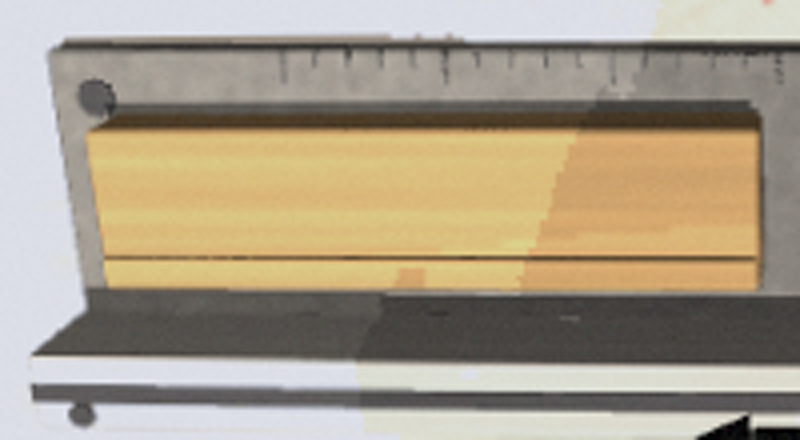

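View pics/w0d.png

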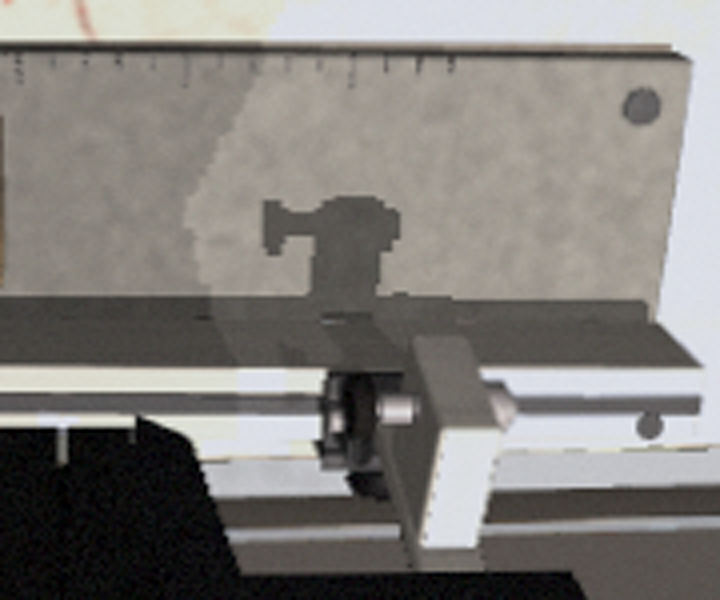

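Run:
```python
from h import *
np.set_printoptions(precision=4,suppress=True)
A=lambda u,v:(75+u/4,150+v/4)
B=lambda u,v:(265+u/4,150+v/4)
P={'deckR':(A(50,47),.012),'deckL':(B(690,58),.012),'fenR':(A(33,357),.05),'fenL':(B(705,367),.05),'b-y-x':(A(88,130),.034),'b+y-x':(A(760,128),.034),'b+y+x':(A(758,290),.034),'b-y+x':(A(105,289),.034),
'footL':(B(430,430),.117),'footR':(B(505,430),.117)}
W={k:atz('wrist',*v) for k,v in P.items()}
for k,v in W.items(): print(k,v)
d=W['deckL']-W['deckR'];f=W['fenL']-W['fenR']
print(np.arctan2(-d[0],d[1]),np.arctan2(-f[0],f[1]),np.hypot(*d[:2]),np.hypot(*f[:2]))
for a,b in (('b-y-x','b+y-x'),('b-y+x','b+y+x')):
    e=W[b]-W[a];print(np.arctan2(-e[0],e[1]),np.hypot(*e[:2]))
```

```text
deckR [ 0.3713 -0.2737  0.012 ]
deckL [0.3832 0.1533 0.012 ]
fenR [ 0.4577 -0.276   0.05  ]
fenL [0.4687 0.1524 0.05  ]
b-y-x [ 0.3921 -0.2543  0.034 ]
b+y-x [ 0.3959 -0.0559  0.034 ]
b+y+x [ 0.4459 -0.0581  0.034 ]
b-y+x [ 0.4423 -0.2579  0.034 ]
footL [0.4529 0.052  0.117 ]
footR [0.4534 0.0709 0.117 ]
-0.02779508873137682 -0.02562097667850068 0.42724930611637485 0.42857330615179556
-0.01891662766338946 0.19843789955863347
-0.017772169966050716 0.19981613544618068
```

{"op": "arm_command", "data": {"series": [3, 4.5, 3, 0.009, 6, 9, 6, 0.009, 9, 13.5, 8, 0.009, 10.2, 16.1, 9, 0.009, 10.2, 16.1, 10, 0.009, 10.2, 16.1, 13, 0.009, 10.2, 16.1, 16, 0.009, 10.2, 16.1, 18.5, 0.009, 10.2, 16.1, 18.5, 0.009, 10.2, 16.1, 18.5, 0.009, 10.2, 16.1, 18.5, 0.009]}}

```text
time_s: 4.45
eef_pos: [0.5314, 0.0602, 0.113]
tool_rot: [2.251, 2.189, 0.003]
contact_force: [-0.1, 0.7, 0.3]
width: 0.005
```

Run:
```python
from h import *
np.set_printoptions(precision=4,suppress=True)
o=bot.observe();print(o['time_s'],o['eef_pos'],o['tool_rot'],o['contact_force'],o['width'])
snap('wrist','w1.png')
im=snap('scene','s1.png')
cv2.imwrite('pics/s1c.png',cv2.cvtColor(cv2.resize(im[140:270,170:370],None,fx=4,fy=4),cv2.COLOR_RGB2BGR))
```

```text
4.45 [0.5314 0.0602 0.113 ] [2.2507 2.189  0.0025] [-0.06    0.6824  0.3292] 0.004727830334942414
```

View pics/w1.png

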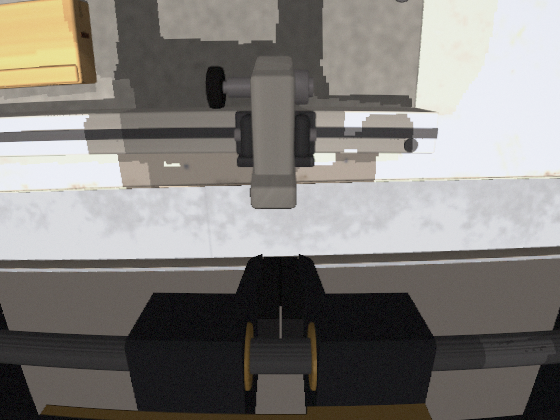

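View pics/s1c.png

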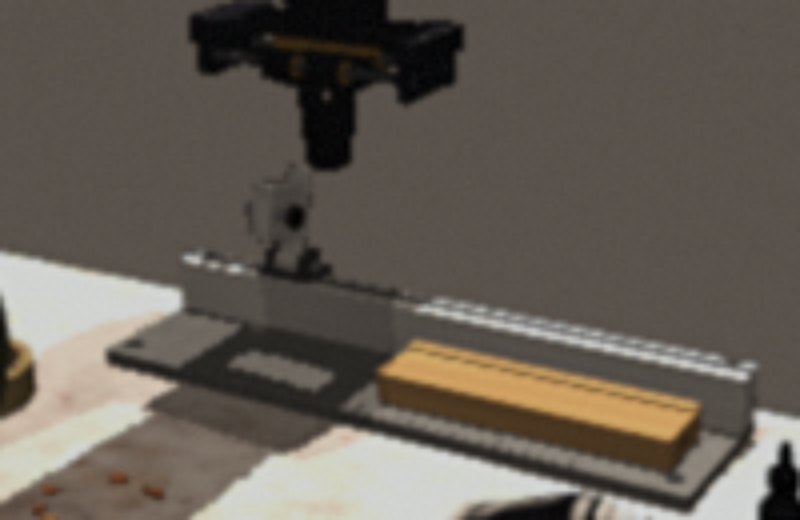

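{"op": "arm_command", "data": {"series": [0, -1.5, 0.3, 0, 0, -2.6, 0.2, 0, 0, -3.4, 0.1, 0, 0, -4.2, 0.1, 0, 0, -5, 0.1, 0, 0, -5.7, 0.3, 0, 0, -6.4, 0.6, 0, 0, -7.1, 0.9, 0, 0, -7.7, 1.4, 0, 0, -8.3, 1.9, 0, 0, -8.3, 1.9, 0]}}

```text
time_s: 5.65
eef_pos: [0.4465, 0.0627, 0.0916]
tool_rot: [-2.251, -2.189, 0.002]
contact_force: [0.3, -0.7, 0.6]
width: 0.008
```

Run:
```python
from h import *
np.set_printoptions(precision=4,suppress=True)
o=bot.observe();print(o['time_s'],o['eef_pos'],o['tool_rot'],o['contact_force'],o['width'])
snap('wrist','w2.png')
```

```text
5.65 [0.4465 0.0627 0.0916] [-2.2508 -2.189   0.0023] [ 0.3386 -0.7011  0.5797] 0.008166413546070115
```

View pics/w2.png

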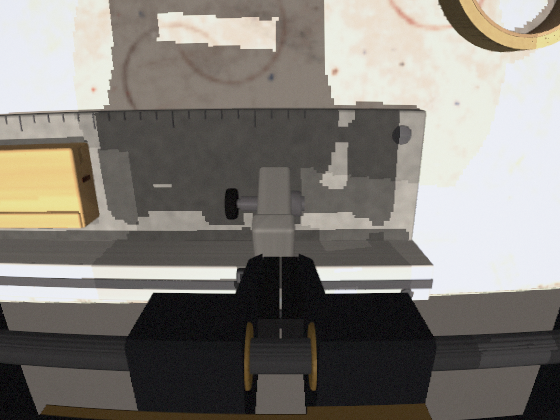

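{"op": "arm_command", "data": {"series": [0, -0.4, 0.6, 0, 0, -0.7, 1.2, 0, 0, -0.9, 1.7, 0, 0, -1.1, 2.2, 0, 0, -1.2, 2.5, 0, 0, -1.2, 2.6, 0, 0, -1.2, 2.6, 0]}}

```text
time_s: 6.4
eef_pos: [0.4356, 0.0629, 0.0663]
tool_rot: [-2.252, -2.19, 0.001]
contact_force: [-0.3, -0.6, -0.8]
width: 0.001
```

Run:
```python
from h import *
np.set_printoptions(precision=4,suppress=True)
o=bot.observe();print(o['time_s'],o['eef_pos'],o['tool_rot'],o['contact_force'],o['width'])
snap('wrist','w3.png')
```

```text
6.4 [0.4356 0.0629 0.0663] [-2.2518 -2.1901  0.0005] [-0.2869 -0.6096 -0.785 ] 0.0012059407971251467
```

View pics/w3.png

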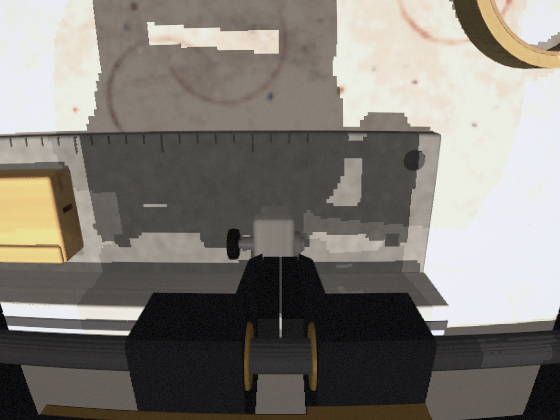

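{"op": "arm_command", "data": {"series": [0, 0, 0.1, 0, 0, 0, 0.15, 0, 0, 0, 0.2, 0, 0, 0, 0.2, 0]}}

```text
time_s: 6.85
eef_pos: [0.4358, 0.0629, 0.0652]
tool_rot: [2.252, 2.19, 0.0]
contact_force: [-3.8, 0.6, 11.8]
width: 0.005
```

{"op": "arm_command", "data": {"series": [0, 0, 0.1, 0, 0, 0, 0.1, 0, 0, 0, 0.1, 0]}}

```text
time_s: 7.15
eef_pos: [0.4359, 0.0629, 0.0651]
tool_rot: [2.251, 2.19, 0.0]
contact_force: [-9.1, 0.1, 24.6]
width: 0.007
```

The stop arm is fully down: z held at 65 mm under 25 N. Now I retreat and go to the bar's front side with the fingers open.

{"op": "arm_command", "data": {"series": [0, 0, -3, 0, 0, 0, -6.3, 0, -5, -1.5, -6.3, 0, -10, -3, -6.3, 0, -15, -4.5, -6.3, 0, -20, -6.2, -6.3, 0, -22.2, -6.2, -6.3, 0, -22.2, -6.2, -6.3, 0, -22.2, -6.2, -6.3, 0, -22.2, -6.2, -6.3, 0], "claw": 1}}

```text
time_s: 8.15
eef_pos: [0.3676, -0.1564, 0.1264]
tool_rot: [-2.251, -2.191, -0.0]
contact_force: [0.3, 0.5, 0.5]
width: 0.889
```

Run:
```python
from h import *
np.set_printoptions(precision=4,suppress=True)
o=bot.observe();print(o['time_s'],o['eef_pos'],o['tool_rot'],o['contact_force'],o['width'])
snap('wrist','w4.png')
```

```text
8.15 [ 0.3676 -0.1564  0.1264] [-2.2507 -2.1912 -0.0001] [0.2974 0.5396 0.4873] 0.8893952178078299
```

View pics/w4.png

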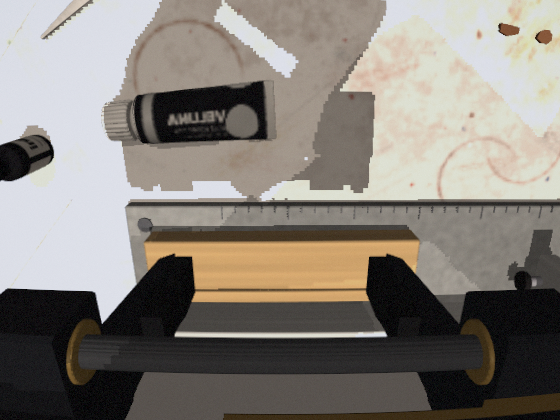

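{"op": "arm_command", "data": {"series": [0, -0.6, 3, 0, 0, -0.6, 6, 0, 0, -0.6, 8, 0, 0, -0.6, 9.4, 0, 0, -0.6, 10.3, 0, 0, -0.6, 10.3, 0, 0, -0.6, 10.3, 0]}}

```text
time_s: 8.9
eef_pos: [0.3619, -0.1569, 0.0239]
tool_rot: [2.251, 2.191, 0.0]
contact_force: [0.3, 0.7, 0.3]
width: 0.996
```

{"op": "arm_command", "data": {"series": [0, 0.5, 0, 0, 0, 1, 0, 0, 0, 1.5, 0, 0, 0, 2, 0, 0, 0, 2.3, 0, 0, 0, 2.6, 0, 0, 0, 2.8, 0, 0, 0, 3, 0, 0, 0, 3.2, 0, 0, 0, 3.4, 0, 0, 0, 3.4, 0, 0]}}

```text
time_s: 10.0
eef_pos: [0.3959, -0.1582, 0.0235]
tool_rot: [2.252, 2.19, 0.0]
contact_force: [0.4, 0.7, -0.6]
width: 1.002
```

{"op": "arm_command", "data": {"series": [0, 0.1, 0, 0, 0, 0.2, 0, 0, 0, 0.3, 0, 0, 0, 0.4, 0, 0, 0, 0.4, 0, 0]}}

```text
time_s: 10.5
eef_pos: [0.3982, -0.1581, 0.0234]
tool_rot: [-2.249, -2.189, 0.003]
contact_force: [-12.6, -4.3, 8.0]
width: 1.0
```

Run:
```python
from h import *
np.set_printoptions(precision=4,suppress=True)
o=bot.observe();print(o['time_s'],o['eef_pos'],o['contact_force'])
snap('wrist','w5.png')
im=snap('top','t5.png')
cv2.imwrite('pics/t5c.png',cv2.cvtColor(cv2.resize(im[160:270,120:380],None,fx=3,fy=3,interpolation=cv2.INTER_CUBIC),cv2.COLOR_RGB2BGR))
```

```text
10.5 [ 0.3982 -0.1581  0.0234] [-12.605   -4.2791   7.9842]
```

View pics/w5.png

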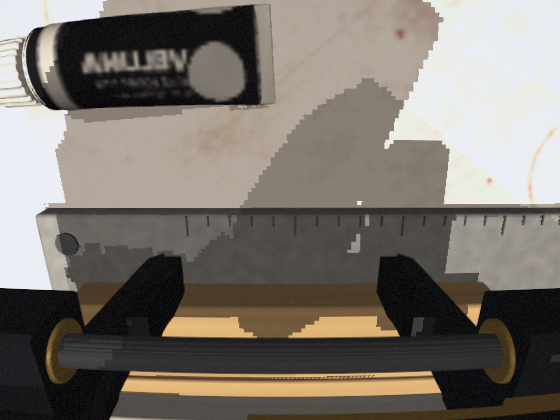

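Bar is flush, pressed with 12.6 N against the fence. Now I back off and go to the bar's -y end, turning 90° with fingers shut.

```bash
python3 -c "
from h import *
print(bot.observe()['q'])"
```

```text
[-0.65192201  0.43555304  2.00053577 -0.00250982  0.7087549  -2.19411176]
```

{"op": "arm_command", "data": {"series": [0, -0.8, 0, 0, 0, -1.6, 0, 0, 0, -2, -2, 0, 0, -2, -5, 0, 0, -2, -9, 0, 0, -2, -12, 0, 0, -2, -12, 0]}}

```text
time_s: 11.3
eef_pos: [0.3808, -0.1586, 0.1467]
tool_rot: [2.247, 2.185, 0.002]
contact_force: [-0.2, -0.5, -0.6]
width: 0.999
```

{"op": "arm_command", "data": {"series": [-1.5, 0.5, 0, 0.14, -3, 1, 0, 0.28, -4.5, 1.5, 0, 0.42, -6, 2, 0, 0.56, -7.5, 2.5, 0, 0.7, -9, 3, 0, 0.84, -10.5, 3.5, 0, 0.98, -12, 4.2, 0, 1.12, -13, 5, 0, 1.26, -13, 5.6, 0, 1.4, -13, 5.6, 0, 1.5, -13, 5.6, 0, 1.57], "claw": -1}}

```text
time_s: 12.5
eef_pos: [0.4316, -0.2889, 0.1422]
tool_rot: [-3.14, 0.049, 0.001]
contact_force: [0.3, -0.7, 0.6]
width: 0.004
```

{"op": "arm_command", "data": {"series": [0, 0, 2, 0, 0, 0, 4, 0, 0, 0, 5, 0, 0, 0, 5, 0]}}

```text
time_s: 12.9
eef_pos: [0.4312, -0.2885, 0.0918]
tool_rot: [-3.139, 0.043, 0.003]
contact_force: [0.3, 0.2, 0.0]
width: 0.007
```

Run:
```python
from h import *
np.set_printoptions(precision=4,suppress=True)
o=bot.observe();print(o['time_s'],o['eef_pos'],o['tool_rot'],2*np.arctan2(o['tool_rot'][1],o['tool_rot'][0]),o['contact_force'],o['q'])
snap('wrist','w6.png')
im=snap('top','t6.png')
cv2.imwrite('pics/t6c.png',cv2.cvtColor(cv2.resize(im[160:270,120:380],None,fx=3,fy=3,interpolation=cv2.INTER_CUBIC),cv2.COLOR_RGB2BGR))
im=snap('scene','s6.png')
cv2.imwrite('pics/s6c.png',cv2.cvtColor(cv2.resize(im[140:300,190:390],None,fx=4,fy=3.7),cv2.COLOR_RGB2BGR))
```

```text
12.9 [ 0.4312 -0.2885  0.0918] [-3.1389  0.0426  0.0034] 6.256052053810028 [0.3176 0.1668 0.0003] [-0.8158  0.4673  1.6931  0.0001  0.9844 -0.7887]
```

View pics/w6.png

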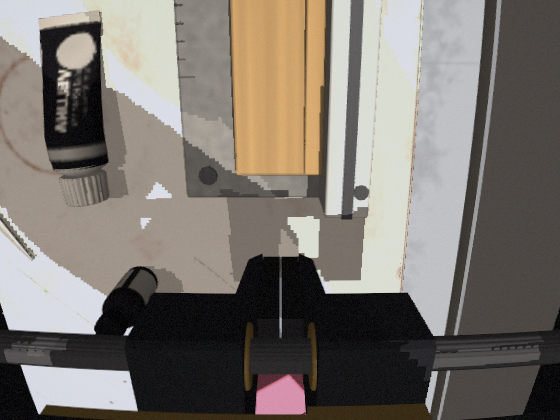

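View pics/t6c.png

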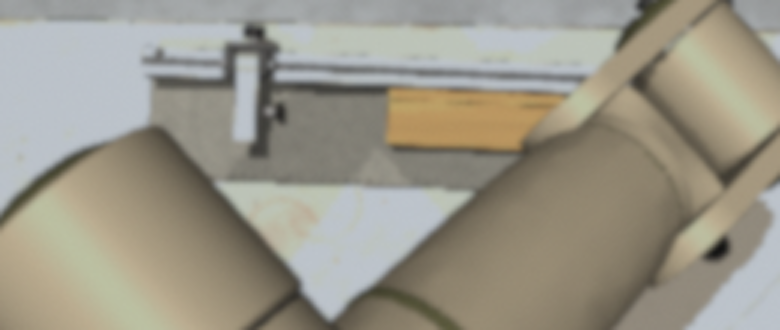

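View pics/s6c.png

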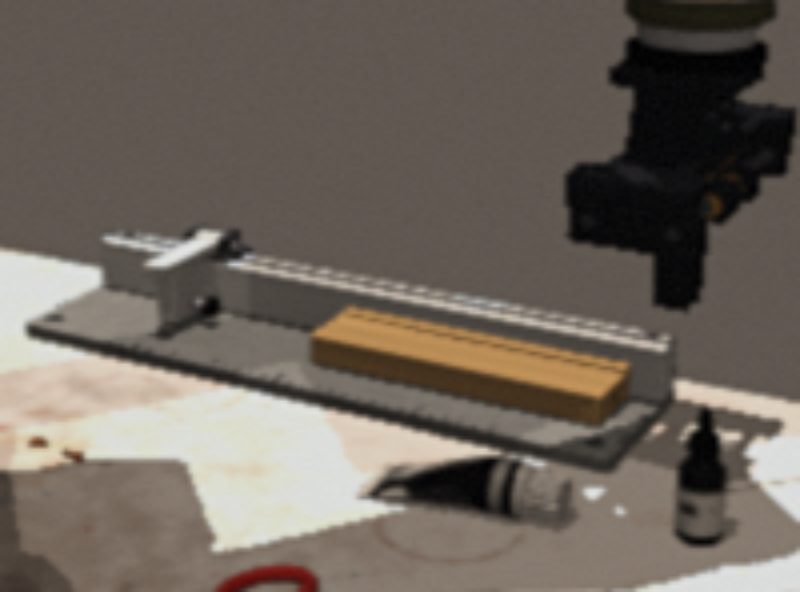

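{"op": "arm_command", "data": {"series": [0.1, -0.8, 0, 0, 0.1, -0.8, 2, 0, 0.1, -0.8, 4, 0, 0.1, -0.8, 5.5, 0, 0.1, -0.8, 6.6, 0, 0.1, -0.8, 6.6, 0, 0.1, -0.8, 6.6, 0]}}

```text
time_s: 13.75
eef_pos: [0.4334, -0.2812, 0.0281]
tool_rot: [3.141, -0.042, 0.001]
contact_force: [0.9, 0.5, 0.1]
width: 0.002
```

Run:
```python
from h import *
np.set_printoptions(precision=4,suppress=True)
for i in range(4):
  snap('wrist','w7.png')
  o=bot.observe();print(o['time_s'],o['eef_pos'],o['tool_rot'],o['contact_force'])
```

```text
13.8 [ 0.4335 -0.2814  0.0283] [ 3.1403 -0.0423  0.0015] [1.0372 0.3111 0.4116]
13.85 [ 0.4335 -0.2814  0.0284] [ 3.1402 -0.0423  0.0017] [ 0.4332  0.8989 -0.2502]
13.9 [ 0.4335 -0.2814  0.0283] [ 3.1403 -0.0423  0.0017] [-0.0433  0.0644 -0.8472]
13.95 [ 0.4334 -0.2814  0.0282] [ 3.1404 -0.0424  0.0014] [ 0.405  -0.4211 -0.3486]
```

View pics/w7.png

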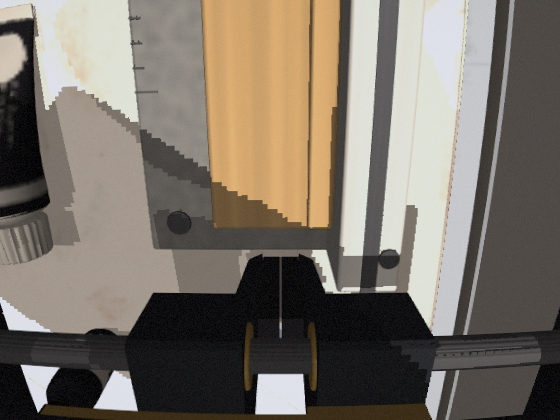

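{"op": "arm_command", "data": {"series": [0, -0.4, 0.2, 0, 0, -0.8, 0.5, 0, 0, -1.2, 0.5, 0, 0, -1.6, 0.5, 0, 0, -2, 0.5, 0, 0, -2.4, 0.5, 0, 0, -2.8, 0.5, 0, 0, -3.2, 0.5, 0, 0, -3.6, 0.5, 0, 0, -4, 0.5, 0, 0, -4, 0.5, 0]}}

```text
time_s: 15.05
eef_pos: [0.4343, -0.2406, 0.0226]
tool_rot: [-3.141, 0.042, -0.0]
contact_force: [0.2, -0.0, 0.2]
width: 0.007
```

Run:
```python
from h import *
np.set_printoptions(precision=4,suppress=True)
snap('wrist','w8.png')
o=bot.observe();print(o['time_s'],o['eef_pos'],o['tool_rot'],o['contact_force'])
im=snap('top','t8.png')
cv2.imwrite('pics/t8c.png',cv2.cvtColor(cv2.resize(im[160:270,120:380],None,fx=3,fy=3,interpolation=cv2.INTER_CUBIC),cv2.COLOR_RGB2BGR))
```

```text
15.1 [ 0.4343 -0.2408  0.0226] [-3.141   0.042  -0.0001] [-0.2518  0.7029  0.3388]
```

View pics/w8.png

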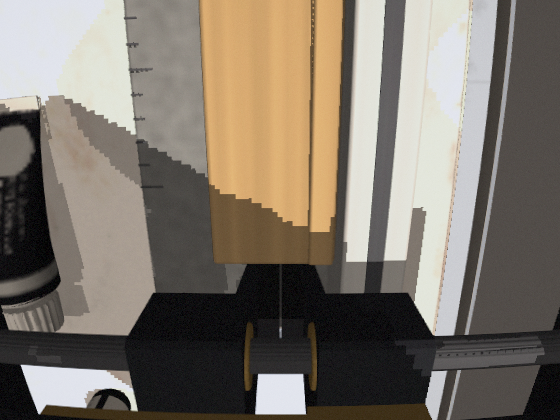

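View pics/t8c.png

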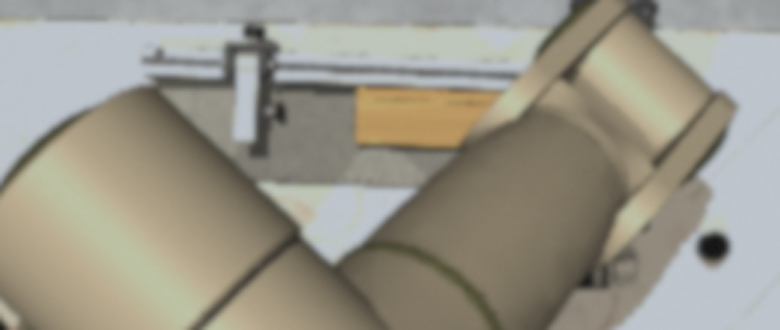

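{"op": "arm_command", "data": {"series": [0, -0.4, 0, 0, 0, -0.8, 0, 0, 0, -1.2, 0, 0, 0, -1.6, 0, 0, 0, -2, 0, 0, 0, -2.4, 0, 0, 0, -2.8, 0, 0, 0, -3.2, 0, 0, 0, -3.6, 0, 0, 0, -4, 0, 0, 0, -4, 0, 0]}}

```text
time_s: 16.25
eef_pos: [0.4351, -0.2005, 0.0224]
tool_rot: [-3.141, 0.042, 0.001]
contact_force: [1.0, -0.5, 0.2]
width: 0.004
```

Run:
```python
from h import *
np.set_printoptions(precision=4,suppress=True)
o=bot.observe();print(o['time_s'],o['eef_pos'],o['tool_rot'],o['contact_force'])
im=snap('top','t9.png')
cv2.imwrite('pics/t9c.png',cv2.cvtColor(cv2.resize(im[160:270,120:380],None,fx=3,fy=3,interpolation=cv2.INTER_CUBIC),cv2.COLOR_RGB2BGR))
```

```text
16.25 [ 0.4351 -0.2005  0.0224] [-3.1406  0.0419  0.0009] [ 1.0142 -0.5313  0.1682]
```

View pics/t9c.png

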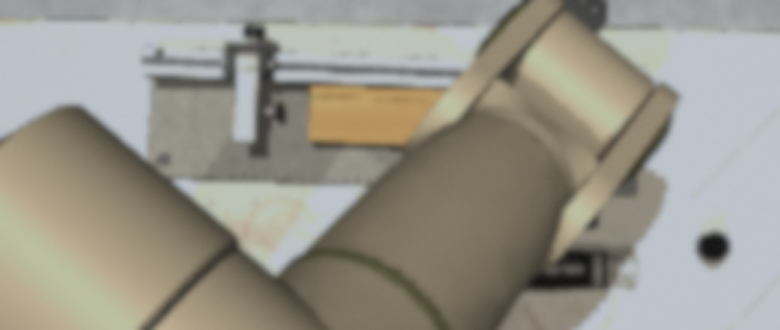

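{"op": "arm_command", "data": {"series": [0, -0.2, 0, 0, 0, -0.4, 0, 0, 0, -0.6, 0, 0, 0, -0.75, 0, 0, 0, -0.9, 0, 0, 0, -1, 0, 0, 0, -1.1, 0, 0, 0, -1.2, 0, 0]}}

```text
time_s: 17.1
eef_pos: [0.4356, -0.1891, 0.0225]
tool_rot: [-3.141, 0.043, 0.0]
contact_force: [-0.1, -1.3, -1.0]
width: 0.001
```

{"op": "arm_command", "data": {"series": [0, -0.1, 0, 0, 0, -0.2, 0, 0, 0, -0.3, 0, 0]}}

```text
time_s: 17.4
eef_pos: [0.4357, -0.1861, 0.0225]
tool_rot: [-3.141, 0.042, 0.0]
contact_force: [-0.9, -1.5, -0.9]
width: 0.004
```

{"op": "arm_command", "data": {"series": [0, -0.1, 0, 0, 0, -0.2, 0, 0]}}

```text
time_s: 17.6
eef_pos: [0.4357, -0.1841, 0.0225]
tool_rot: [3.141, -0.042, -0.0]
contact_force: [-1.0, -2.6, -0.2]
width: 0.005
```

{"op": "arm_command", "data": {"series": [0, -0.1, 0, 0, 0, -0.2, 0, 0]}}

```text
time_s: 17.8
eef_pos: [0.4358, -0.1821, 0.0225]
tool_rot: [3.141, -0.042, -0.0]
contact_force: [-2.0, -1.6, -0.7]
width: 0.005
```

{"op": "arm_command", "data": {"series": [0, -0.1, 0, 0, 0, -0.2, 0, 0]}}

```text
time_s: 18.0
eef_pos: [0.4359, -0.1801, 0.0225]
tool_rot: [3.141, -0.042, -0.0]
contact_force: [-1.1, -1.6, -0.6]
width: 0.005
```

{"op": "arm_command", "data": {"series": [0, -0.1, 0, 0, 0, -0.2, 0, 0]}}

```text
time_s: 18.2
eef_pos: [0.4359, -0.1781, 0.0225]
tool_rot: [3.141, -0.042, -0.0]
contact_force: [-1.8, -2.4, -0.4]
width: 0.008
```

{"op": "arm_command", "data": {"series": [0, -0.1, 0, 0, 0, -0.1, 0, 0]}}

```text
time_s: 18.4
eef_pos: [0.436, -0.177, 0.0225]
tool_rot: [-3.141, 0.042, -0.0]
contact_force: [-0.3, -0.7, -0.1]
width: 0.004
```

{"op": "arm_command", "data": {"series": [0, -0.1, 0, 0, 0, -0.1, 0, 0]}}

```text
time_s: 18.6
eef_pos: [0.4361, -0.1763, 0.0225]
tool_rot: [3.141, -0.042, 0.0]
contact_force: [-1.0, -2.8, -0.7]
width: 0.005
```

{"op": "arm_command", "data": {"series": [0, -0.1, 0, 0, 0, -0.1, 0, 0]}}

```text
time_s: 18.8
eef_pos: [0.4361, -0.1756, 0.0226]
tool_rot: [3.14, -0.042, 0.001]
contact_force: [-1.5, -5.5, -0.6]
width: 0.003
```

{"op": "arm_command", "data": {"series": [0, -0.1, 0, 0, 0, -0.1, 0, 0]}}

```text
time_s: 19.0
eef_pos: [0.4361, -0.175, 0.0226]
tool_rot: [3.14, -0.042, 0.001]
contact_force: [-2.2, -7.6, -1.9]
width: 0.006
```

{"op": "arm_command", "data": {"series": [0, -0.1, 0, 0, 0, -0.1, 0, 0]}}

```text
time_s: 19.2
eef_pos: [0.4362, -0.1745, 0.0227]
tool_rot: [3.139, -0.042, 0.001]
contact_force: [-4.6, -11.2, -1.9]
width: 0.007
```

{"op": "arm_command", "data": {"series": [0, -0.1, 0, 0, 0, -0.1, 0, 0]}}

```text
time_s: 19.4
eef_pos: [0.4362, -0.1739, 0.0228]
tool_rot: [3.138, -0.041, 0.001]
contact_force: [-5.0, -13.9, -1.3]
width: 0.007
```

{"op": "arm_command", "data": {"series": [0, 0, 0, 0, 0, 0, 0, 0, 0, 0, 0, 0, 0, 0, 0, 0, 0, 0, 0, 0]}}

```text
time_s: 19.9
eef_pos: [0.4362, -0.1739, 0.0228]
tool_rot: [3.138, -0.042, 0.001]
contact_force: [-5.1, -13.1, -1.2]
width: 0.004
```

{"op": "arm_command", "data": {"series": [0, 0, 0, 0, 0, 0, 0, 0, 0, 0, 0, 0, 0, 0, 0, 0, 0, 0, 0, 0, 0, 0, 0, 0, 0, 0, 0, 0]}}

```text
time_s: 20.6
eef_pos: [0.4362, -0.1739, 0.0228]
tool_rot: [3.138, -0.042, 0.001]
contact_force: [-5.5, -14.0, -0.8]
width: 0.003
```

Run:
```python
from h import *
np.set_printoptions(precision=4,suppress=True)
o=bot.observe();print(o['time_s'],o['eef_pos'],o['tool_rot'],o['contact_force'])
im=snap('top','t10.png')
cv2.imwrite('pics/t10c.png',cv2.cvtColor(cv2.resize(im[160:270,120:380],None,fx=3,fy=3,interpolation=cv2.INTER_CUBIC),cv2.COLOR_RGB2BGR))
snap('wrist','w10.png')
```

```text
20.6 [ 0.4362 -0.1739  0.0228] [ 3.1383 -0.0416  0.001 ] [ -5.5034 -14.0359  -0.7624]
```

View pics/t10c.png

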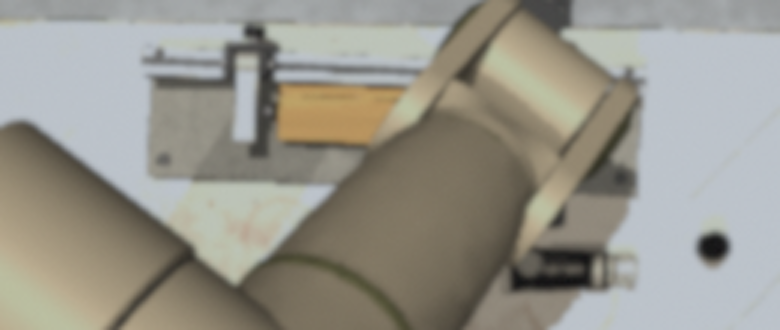

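View pics/w10.png

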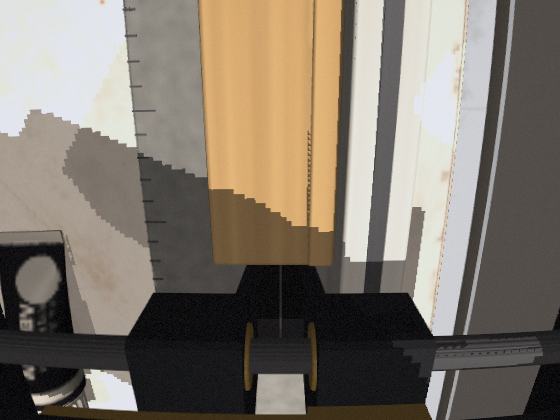

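Held for over a second at about 14 N at the tool; compression of about 2.9 mm means roughly 12 N at the stop. Now I ease off slowly.

{"op": "arm_command", "data": {"series": [0, 0.05, 0, 0, 0, 0.1, 0, 0, 0, 0.15, 0, 0, 0, 0.2, 0, 0, 0, 0.25, 0, 0, 0, 0.3, 0, 0, 0, 0.35, 0, 0, 0, 0.4, 0, 0, 0, 0.45, 0, 0, 0, 0.5, 0, 0]}}

```text
time_s: 21.7
eef_pos: [0.4359, -0.1769, 0.0225]
tool_rot: [-3.141, 0.042, 0.0]
contact_force: [0.8, 0.4, 0.2]
width: 0.004
```

{"op": "arm_command", "data": {"series": [0, 0.05, 0, 0, 0, 0.1, 0, 0, 0, 0.15, 0, 0, 0, 0.2, 0, 0, 0, 0.25, 0, 0, 0, 0.3, 0, 0, 0, 0.4, 0, 0, 0, 0.5, 0, 0]}}

```text
time_s: 22.5
eef_pos: [0.4358, -0.1823, 0.0225]
tool_rot: [3.141, -0.042, 0.0]
contact_force: [-0.4, -0.1, -0.5]
width: 0.006
```

Run:
```python
from h import *
np.set_printoptions(precision=4,suppress=True)
o=bot.observe();print(o['time_s'],o['eef_pos'],o['tool_rot'],o['contact_force'])
im=snap('wrist','w11.png')
```

```text
22.5 [ 0.4358 -0.1823  0.0225] [ 3.1413 -0.0424  0.0001] [-0.3809 -0.0725 -0.5176]
```

View pics/w11.png

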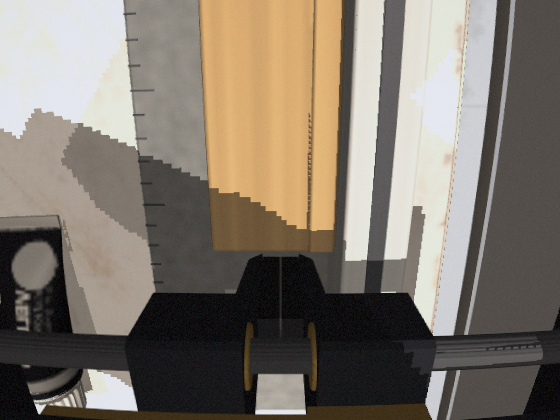

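{"op": "arm_command", "data": {"series": [0, 1, 0, 0, 0, 1.5, -3, 0, 0, 1.5, -7, 0, 0, 1.5, -11, 0, 0, -2, -12, 0, 0, -6, -12, 0, 0, -10, -12, 0, 0, -14, -12, 0, 0, -17, -12, 0, 0, -17, -12, 0, 0, -17, -12, 0, 0, -17, -12, 0]}}

```text
time_s: 23.75
eef_pos: [0.4406, -0.0133, 0.1425]
tool_rot: [3.141, -0.044, 0.0]
contact_force: [0.4, -0.1, -0.7]
width: 0.008
```

Run:
```python
from h import *
np.set_printoptions(precision=4,suppress=True)
o=bot.observe();print(o['time_s'],o['eef_pos'],o['tool_rot'],o['contact_force'])
im=snap('wrist','w12.png')
```

```text
23.75 [ 0.4406 -0.0133  0.1425] [ 3.141  -0.0441  0.0003] [ 0.3872 -0.0519 -0.7428]
```

View pics/w12.png

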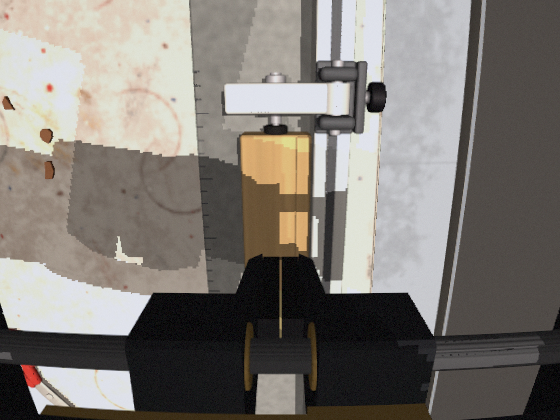

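Run:
```python
from h import *
np.set_printoptions(precision=4,suppress=True)
im=cv2.imread('pics/w12.png')
cv2.imwrite('pics/w12c.png',cv2.resize(im[60:160,210:350],None,fx=5.6,fy=5.6,interpolation=cv2.INTER_CUBIC))
im=snap('top','t12.png')
cv2.imwrite('pics/t12c.png',cv2.cvtColor(cv2.resize(im[160:270,120:380],None,fx=3,fy=3,interpolation=cv2.INTER_CUBIC),cv2.COLOR_RGB2BGR))
```

```text
(no output)
```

View pics/w12c.png

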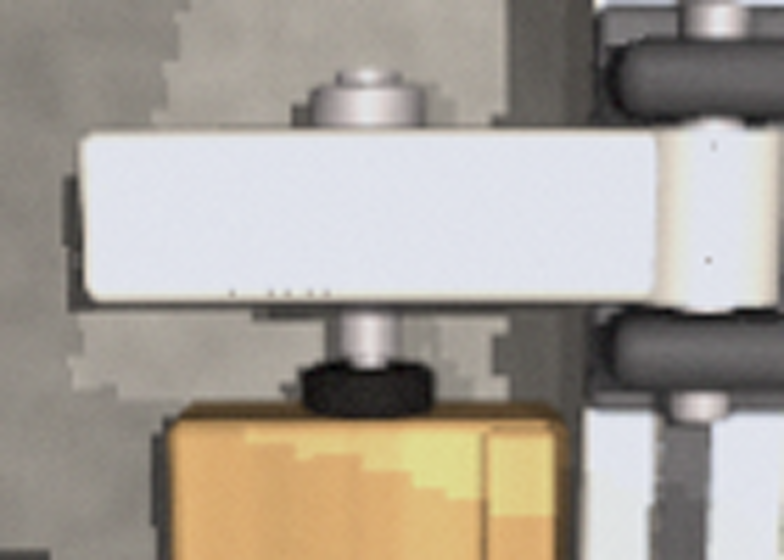

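View pics/t12c.png

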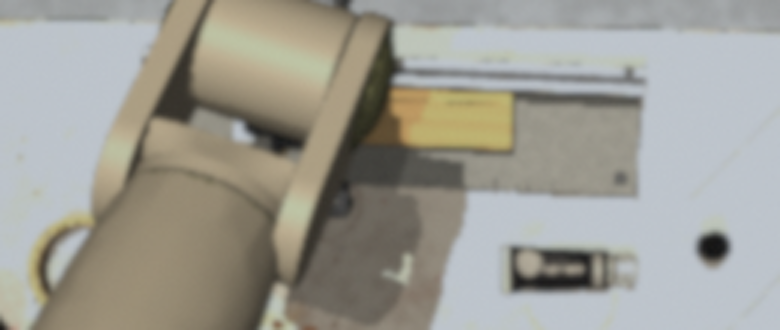

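{"op": "arm_command", "data": {"series": [0, 2, -4, 0, 0, 4, -8, 0, 0, 6, -12, 0, 0, 8, -16, 0, 0, 10, -18, 0, 0, 10, -18, 0, 0, 10, -18, 0, 0, 10, -18, 0]}}

```text
time_s: 24.65
eef_pos: [0.4373, -0.1116, 0.321]
tool_rot: [-3.14, 0.042, 0.004]
contact_force: [-0.3, -0.1, 0.9]
width: 0.006
```

Run:
```python
from h import *
np.set_printoptions(precision=4,suppress=True)
o=bot.observe();print(o['time_s'],o['eef_pos'],o['contact_force'])
im=snap('wrist','w13.png')
cv2.imwrite('pics/w13c.png',cv2.cvtColor(cv2.resize(im[60:270,200:360],None,fx=2.8,fy=2.8,interpolation=cv2.INTER_CUBIC),cv2.COLOR_RGB2BGR))
for q,z in [('ink_bottle',0),('tape_roll',0),('paint_tube',0)]:
    for r in bot.mark_of(q,'top'): print(q,atz('top',r['location'],z),r['confidence'])
```

```text
24.65 [ 0.4373 -0.1116  0.321 ] [-0.2843 -0.0613  0.9102]
ink_bottle [ 0.3234 -0.3419  0.    ] 0.43
tape_roll [0.2935 0.2144 0.    ] 0.54
paint_tube [ 0.3102 -0.2133  0.    ] 0.8
```

View pics/w13c.png

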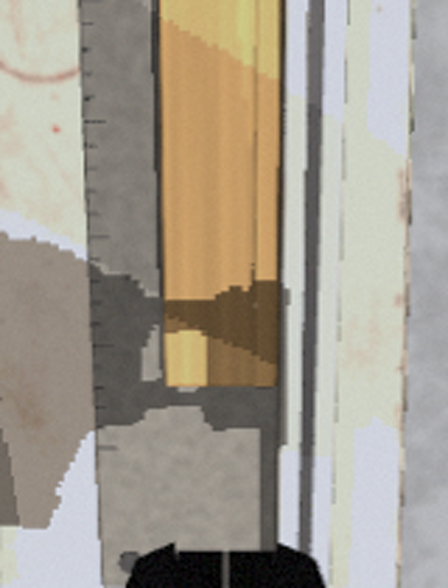

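View pics/w13.png

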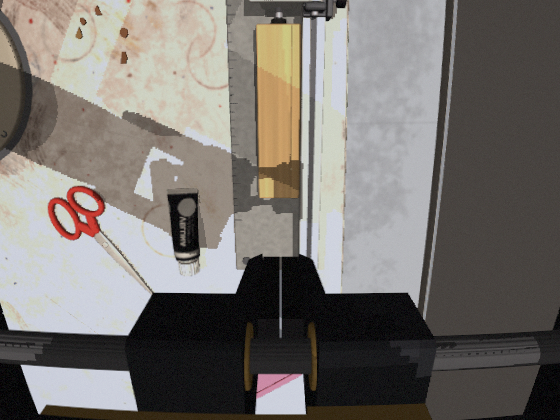

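Run:
```python
from h import *
np.set_printoptions(precision=4,suppress=True)
O=np.array([.4627,-.062]);ey=np.array([.0265,1]);ex=np.array([1,-.0265])
W=[atz('wrist',p,.034) for p in [(256,25),(300,25),(259.3,197.9),(298.9,197.9)]]
for w in W: print(w,(w[:2]-O)@ex,(w[:2]-O)@ey)
for a,b in((0,2),(1,3)):
    d=W[a]-W[b];print(np.arctan2(-d[0],d[1])+.0265)
```

```text
[0.4153 0.0333 0.034 ] -0.04991904607327567 0.09401609078552493
[0.4635 0.032  0.034 ] -0.0017154999497481403 0.09399314922067938
[ 0.4107 -0.1652  0.034 ] -0.04927276994871308 -0.1045619316591012
[ 0.4597 -0.1665  0.034 ] -0.00021633751905264007 -0.10455644966586625
0.0032607089995057917
0.007556626033436934
```

```bash
python3 -c "
from workcell import bot
print(bot.job_done())"
```

```text
the job is handed in; nothing more can be done
None
```

I finished all the steps and handed the job in at about 25 s of the 64 s allowed. No verdict is reported, so what follows rests on my own checks.

- **Stop arm:** I swept it down with the shut fingers and felt its hard stop at z = 65 mm under about 25 N. The later pictures show it still down.
- **Flush to the fence:** I pushed the wooden bar against the fence until it pressed with 12.6 N. I then pushed it along the fence by its -y end.
- **Buffer:** I felt first contact at about TCP y = -0.177 and held for over a second. The tool read about 14 N. From the roughly 2.9 mm the buffer gave, I estimate about 12 N at the stop itself. This was not measured directly, because the bar's friction is part of the tool reading.
- **End state:** After I eased off slowly, the close-up shows the bar's end against the rubber disc. That contact is judged from the picture only, with no force reading to confirm it. The bar's side measures about 0 to 2 mm from the fence, and it is parallel within 0.003 to 0.008 rad.
- **Bystanders:** The ink bottle, tape roll and paint tube show where they were, within about 6 mm, which is the networks' scatter. I steered clear of all three.

No check failed or disagreed.

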